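# Empty the ball cup into the inspection dish and keep it tipped

### The job

Grip the orange cup, lift it upright out of its blue holder with the five steel balls still inside, and pour all the balls into the white dish, from just above it so that they do not drop hard. Finish while still holding the empty cup raised over the dish, clear of it and tipped fully on its side or further, so that anyone can see nothing is left inside; do not put it down or let go. Leave the other things on the bench where they are.

Things in the scene. Friction and masses are not known exactly. Their poses are not given: they have to be found in the camera images.
- cup_mid (a point): centre of the cup to take: an orange plastic cup, round, open at the top (z up out of its mouth). 85 mm high, outer diameter 50 mm at the foot widening evenly to 64 mm at the rim, wall 3 mm, about 0.09 kg. This point is on its axis, 42.5 mm above its underside. It stands loosely in the holder's well with its upper 52 mm showing above the well. Five steel balls lie in it.
- holder: blue fixed holder for the cup: base plate 110 x 110 x 8 mm carrying a round well 68 mm outside, 60 mm inside; its rim is 43 mm above the table. Origin: centre of the underside, on the table. The cup's underside rests 10 mm above the table.
- dish_in (a point): centre of the inner floor (5 mm above the table) of the white round ceramic dish that receives the balls: outer diameter 160 mm, 45 mm high, wall 4 mm, 0.6 kg, loose on the table, dark lining.
- ball0_center (a point): centre of one of the five bright steel balls, 14 mm in diameter, 11 g, in the cup at the start; they roll freely.
- ball1_center (a point): centre of one of the five bright steel balls, 14 mm in diameter, 11 g, in the cup at the start; they roll freely.
- ball2_center (a point): centre of one of the five bright steel balls, 14 mm in diameter, 11 g, in the cup at the start; they roll freely.
- ball3_center (a point): centre of one of the five bright steel balls, 14 mm in diameter, 11 g, in the cup at the start; they roll freely.
- ball4_center (a point): centre of one of the five bright steel balls, 14 mm in diameter, 11 g, in the cup at the start; they roll freely.
- slide_box: bystander: closed blue slide box 85 x 170 x 32 mm, origin at the centre of the underside.
- petri: bystander: stack of three closed clear petri dishes, diameter 90 mm, 42 mm high, origin at the centre of the underside.
- reagent: bystander: amber glass bottle, diameter 70 mm, 150 mm high, origin at the centre of the underside.
- wash: bystander: white plastic bottle with red cap, diameter 66 mm, 170 mm high, origin at the centre of the underside.
- spare_cup: bystander: empty green cup standing on the table, rim diameter 60 mm, 70 mm high, origin at the centre of the underside.
- objective: bystander: steel microscope objective with a blue band, standing on its wide end, diameter 30 mm, 45 mm high, origin at the centre of the underside.

How it is judged:
By the outcome, as a careful person would: the job done as asked, in the order asked, and still so for the second after the job is handed in, while the arm keeps its last pose, push and grip.
It also fails if it takes over 43 s, if anything falls off the work surface, if the arm or the gripper's body presses on something with over 40 N, if the wrist force passes 120 N, or if a joint passes its speed limit or range.

### The arm

A 6-joint arm with a two-finger parallel gripper is mounted at the origin on the work surface. World frame = base frame: x ahead of the robot, y to its left, z up, the work surface at z = 0. Lengths are in mm, angles in degrees, forces in N, time in s.
With the tool pointing down it reaches from about 300 to 850 mm from the base axis. Payload 4.2 kg.
Tool frame: the origin (TCP) lies midway between the tips of the shut fingers; the grasp point (between the pads) lies 19 mm behind it; y points along the fingers, z is the direction in which the jaws open and shut, and the axes are right-handed (so a half turn about y gives the same grasp; the last joint's range is limited). The gripper opens to 91 mm and grips with 3 to 60 N. Pads are 32 mm wide; open, the fingers measure 118 mm over their backs; the gripper's body (76 mm by 178 mm) begins 60 mm behind the grasp point.
Start: joints at [64.229, 18.312, 89.639, -0, 72.044, -1.146], TCP at [239.6, 522.719, 213.976] pointing down, gripper open.
Joint ranges: [-177.97, 177.97], [-48.28, 115.42], [12.27, 149.76], [-77.06, 257.06], [2.81, 150.46], [-146.56, 146.56]. Speed limits (degrees/s): [147.25, 147.25, 180, 180, 180, 180].

### API

Orientations are given as [roll, pitch, yaw] about the fixed x, y, z axes, in that order (R = Rz(yaw) Ry(pitch) Rx(roll)).
In Python, from workcell import env gives the robot as it stands.
- The arm moves only by the shell command python3 -m handwheel 'ROWS' [FORCE]. ROWS is JSON, a list of rows, each a list of 3 entries, a list of its own where there are three numbers: the opening, from 0 (shut) to 1 (fully open), then the shift along the tool's x, y, z in mm, then the turn, a rotation vector about the tool's x, y, z in degrees. A call has exactly 10 rows; each row shifts and turns the commanded pose from where the row before left it, along the tool's axes as they then stand; what a row does not reach is not made up. A row lasts 1/12 s, in which the tool goes at most 41.7 mm and 7.16 degrees, less where a joint would pass 70% of its speed; a pose out of reach is approached as far as the arm can. A call is refused whole if a number of a shift passes 41.7 or a number of a turn 7.16, either way. A call with a gripper value outside its range is refused whole. The fingers move at their own pace and stop on an object; FORCE is the grip in N (left out, the last holds). Time passes only in rows, so rows that do not move let the fingers close, or fill a call up. It gives the time, the measured TCP pose, the force and the opening at its end, in the units of the state.
- env.state(): the state, without advancing time (a new reading comes with each control period).
- env.grab_frame(name): name is "scene" or "top" or "wrist"; returns the picture (400x640x3 uint8, red, green, blue); there is no depth.
- env.camera_info(name): a dict with "fx", "fy", "cx", "cy" (pixels), "k1" (the pictures are not rectified: a ray, as slopes to the right and down, at radius r is drawn at 1 + k1 r^2 times it, then the intrinsics apply), "camera_from_world" (4x4, takes a point from world to camera coordinates); the wrist camera has in their place "mount" (4x4, takes a point from camera to tool coordinates, whose origin is the TCP and whose axes are the tool frame's). Camera axes: x right, y down, z forward; pixel columns grow to the right and rows downward; lengths in mm; the calibration is good to about 2 mm. A picture is of the moment at which its call begins: read the wrist's pose just before it. camera_info takes no time and is no camera call.
- env.job_done(): hands the job in, once; it reports no verdict.
Trained networks look in the newest picture that a camera, given by its name, has taken for a name from the list of things; names that differ only in an ending like _2 or _b are one class to them, and where a whole thing is asked for, a point or a joint stands for the part that bears it (a point fixed in the world has none). Each returns a list of dicts, best first, with "p" (0 to 1); they miss things now and then, are a little off and sometimes report something else, mostly with a low value. They report only what shows in the picture. A call takes as long as a camera call.
- env.masks_of(camera, label): "region" (400x640 bool, what is visible of it) and "location" ([column, row] in pixels, amid what is visible of it).
The state is a dict: "time_s": time; "qpos": joint angles; "qvel": joint speeds; "effort": joint torques, N m; "ee_pos": TCP position; "ee_rot": TCP orientation; "force": force on the tool from outside, world axes, zero at the start; "torque": the same for the moment, N m; "gripper_width": finger opening in mm.
Only numpy, scipy, OpenCV 4.12 (cv2) and the standard library are available. Lean on these libraries where they do the work, as an engineer would, in place of code of your own. Each camera call takes 0.05 s, during which the arm holds its last target.

## Working session

There is one attempt and no reset: what is moved stays moved. The work goes in short steps, Python scripts to look and compute and a shell command to move; the robot and the scene stay as the last step left them, time stands still between calls to the robot, and variables do not carry over. Pictures are saved under pics/ and viewed, and the job is handed in when it is done.

```bash
ls; mkdir -p pics; python3 - <<'E'
from workcell import env
import cv2,json
s=env.state();print(s)
for c in("scene","top","wrist"):
    im=env.grab_frame(c);cv2.imwrite(f"pics/a_{c}.png",im[:,:,::-1])
    print(c,env.camera_info(c))
    for l in (["cup_mid","holder","dish_in","spare_cup","slide_box","petri","reagent","wash","objective"] if c=="top" else []):
        for d in env.masks_of(c,l)[:2]: print(l,round(d["p"],2),d["location"],d["region"].sum())
print(env.state()["time_s"])
E
```

```text
pics
{'time_s': 0.0, 'qpos': array([ 6.42297667e+01,  1.83520015e+01,  8.97064528e+01, -2.17152512e-03,
        7.20432425e+01, -1.14508064e+00]), 'qvel': array([-0.04279442, -0.06670537, -0.10739278,  0.01106447,  0.02197749,
       -0.02973326]), 'effort': array([ 7.00469045e-04, -4.12463737e+01, -2.31970149e+01,  7.26806559e-02,
        4.56826645e-02, -1.42259423e-04]), 'ee_pos': array([239.3748691 , 522.25126352, 213.1163481 ]), 'ee_rot': array([-9.01017178e+01, -3.18256960e-05, -2.46244813e+01]), 'force': array([-0.24669726,  0.57342939,  0.13897639]), 'torque': array([-0.04625391, -0.00038738,  0.01927915]), 'gripper_width': 91.3432180679343}
scene {'fx': 477.2184619218357, 'fy': 477.2184619218357, 'cx': 320.9386542140684, 'cy': 197.4386669342831, 'k1': -0.02434436559670804, 'camera_from_world': array([[ 3.81287539e-01,  9.24273571e-01, -1.83896314e-02,
        -2.17099754e+02],
       [ 7.20713588e-01, -3.09653913e-01, -6.20230907e-01,
        -3.67226967e+02],
       [-5.78957456e-01,  2.23232659e-01, -7.84203700e-01,
         1.87086811e+03],
       [ 0.00000000e+00,  0.000
[... 734 characters left out ...]
[382.2, 151.7] 546
petri 0.57 [383.1, 152.9] 544
reagent 0.64 [170.3, 272.6] 486
wash 0.95 [448.2, 192.0] 431
wash 0.55 [169.9, 214.8] 266
objective 0.43 [447.4, 241.9] 62
objective 0.16 [300.5, 148.5] 1130
wrist {'fx': 278.98081578363565, 'fy': 278.98081578363565, 'cx': 317.87198648028226, 'cy': 201.13200774887895, 'k1': -0.03169115968555275, 'mount': array([[ 1.00772450e-04,  9.68435700e-01,  2.49263483e-01,
        -6.92748580e+01],
       [-1.01672234e-03, -2.49263257e-01,  9.68435230e-01,
        -1.71158529e+02],
       [ 9.99999478e-01, -3.51023345e-04,  9.59511346e-04,
        -1.63273343e+00],
       [ 0.00000000e+00,  0.00000000e+00,  0.00000000e+00,
         1.00000000e+00]])}
0.6
```

View pics/a_top.png

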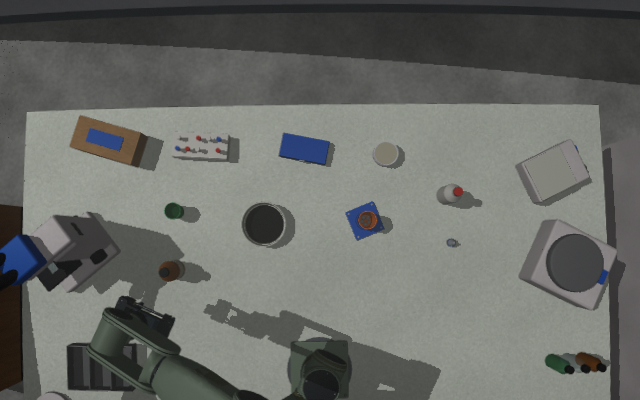

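View pics/a_scene.png

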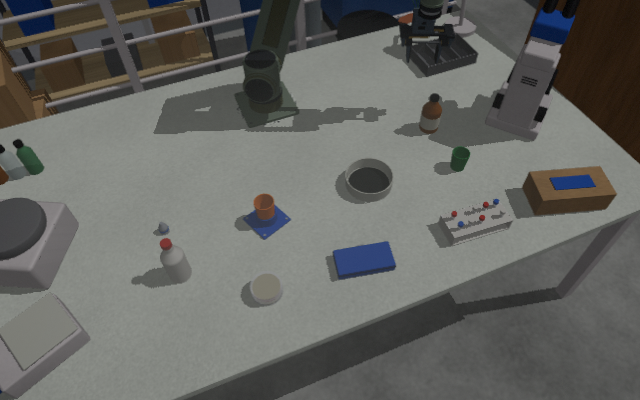

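View pics/a_wrist.png

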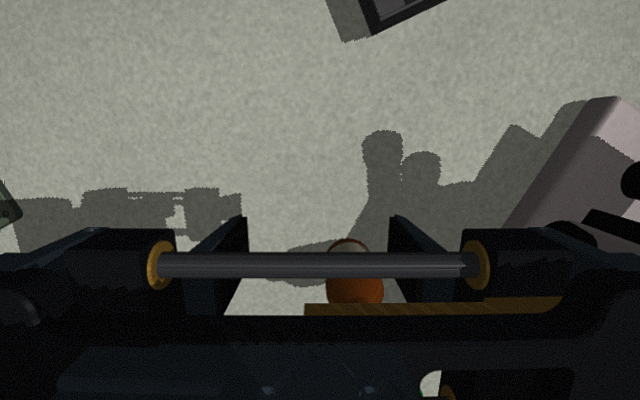

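The overhead view shows the cup at about (368,219) in its blue holder at (365,221). The dish is at (265,224), the objective at (452,243), the wash bottle at (450,194) and the green cup at (174,211). The net's second guesses, such as slide_box at (382,152), are wrong. The scene view agrees with this. Next I'll triangulate.

```bash
cat > h.py <<'E'
from workcell import env
import numpy as np, cv2
from scipy.spatial.transform import Rotation as Ro
from scipy.optimize import least_squares
def cfw(c,s=None):
    i=env.camera_info(c)
    if c!="wrist": return i,i["camera_from_world"]
    s=s or env.state(); T=np.eye(4)
    T[:3,:3]=Ro.from_euler("xyz",s["ee_rot"],degrees=True).as_matrix();T[:3,3]=s["ee_pos"]
    return i,np.linalg.inv(T@i["mount"])
def proj(i,M,P):
    P=np.atleast_2d(P);q=P@M[:3,:3].T+M[:3,3];n=q[:,:2]/q[:,2:]
    n=n*(1+i["k1"]*(n**2).sum(1,keepdims=True))
    return n*[i["fx"],i["fy"]]+[i["cx"],i["cy"]]
def onplane(i,M,uv,z):
    d=(np.array(uv,float)-[i["cx"],i["cy"]])/[i["fx"],i["fy"]];n=d.copy()
    for _ in range(10): n=d/(1+i["k1"]*(n@n))
    R=M[:3,:3];o=-R.T@M[:3,3];r=R.T@np.array([n[0],n[1],1]);return o+r*(z-o[2])/r[2]
E
python3 - <<'E'
from h import *
H={"cup_mid":70,"holder":5,"dish_in":25,"spare_cup":40,"slide_box":20,"petri":21,"reagent":75,"wash":85,"objective":25}
for c in("top","scene"):
    i,M=cfw(c)
    env.grab_frame(c)
    for l in H:
        for d in env.masks_of(c,l)[:1]:
            r=d["region"];v,u=np.nonzero(r);print(c,l,round(d["p"],2),d["location"],"bbox",u.min(),u.max(),v.min(),v.max(),onplane(i,M,d["location"],H[l]).round(0),onplane(i,M,[(u.min()+u.max())/2,(v.min()+v.max())/2],H[l]).round(0))
i,M=cfw("top")
print("dish rim",onplane(i,M,(264.5,224),45),"cup rim",onplane(i,M,(368,219),95))
print(env.state()["time_s"])
im=env.grab_frame("top");cv2.imwrite("pics/b_top.png",cv2.resize(im[170:270,230:430],None,fx=4,fy=4,interpolation=2)[:,:,::-1])
im=env.grab_frame("scene");cv2.imwrite("pics/b_scene.png",cv2.resize(im[140:260,230:430],None,fx=4,fy=4,interpolation=2)[:,:,::-1])
E
```

```text
top cup_mid 0.75 [367.2, 217.7] bbox 358 376 211 228 [ 539. -177.   70.] [ 533. -176.   70.]
top holder 0.58 [358.5, 222.4] bbox 346 383 202 239 [ 525. -153.    5.] [ 531. -175.    5.]
top dish_in 0.72 [263.5, 225.5] bbox 240 285 202 246 [519. 189.  25.] [524. 192.  25.]
top spare_cup 0.72 [171.9, 212.0] bbox 164 183 202 219 [571. 514.  40.] [577. 508.  40.]
top slide_box 0.9 [304.5, 147.6] bbox 279 327 134 164 [798.  38.  20.] [793.  44.  20.]
top petri 0.74 [383.5, 149.9] bbox 372 398 140 166 [ 786. -248.   21.] [ 775. -254.   21.]
top reagent 0.93 [171.8, 271.4] bbox 158 184 260 280 [364. 504.  75.] [368. 507.  75.]
top wash 0.96 [450.2, 192.4] bbox 437 464 184 204 [ 622. -469.   85.] [ 616. -470.   85.]
scene cup_mid 0.88 [265.5, 203.9] bbox 254 273 194 219 [ 526. -166.   70.] [ 533. -175.   70.]
scene holder 0.84 [264.3, 219.3] bbox 243 289 206 238 [ 533. -180.    5.] [ 545. -178.    5.]
scene dish_in 0.78 [367.6, 181.7] bbox 345 392 158 201 [537. 181.  25.] [529. 188.  25.]
scene spare_cup 0.8 [458.5, 156.9] bbox 450 469 146 171 [570. 508.  40.] [578. 507.  40.]
scene slide_box 0.72 [361.4, 261.7] bbox 332 395 242 278 [802.  33.  20.] [799.  41.  20.]
scene petri 0.83 [267.6, 289.2] bbox 250 282 271 305 [ 780. -250.   21.] [ 775. -253.   21.]
scene reagent 0.6 [431.8, 113.0] bbox 419 441 93 133 [374. 513.  75.] [371. 507.  75.]
scene wash 0.72 [174.7, 264.3] bbox 160 191 238 283 [ 640. -469.   85.] [ 629. -465.   85.]
scene objective 0.41 [164.0, 231.8] bbox 158 169 222 234 [ 471. -484.   25.] [ 456. -482.   25.]
dish rim [523.64373124 183.43290695  45.        ] cup rim [ 533.54540414 -176.38416182   95.        ]
1.6
```

View pics/b_top.png

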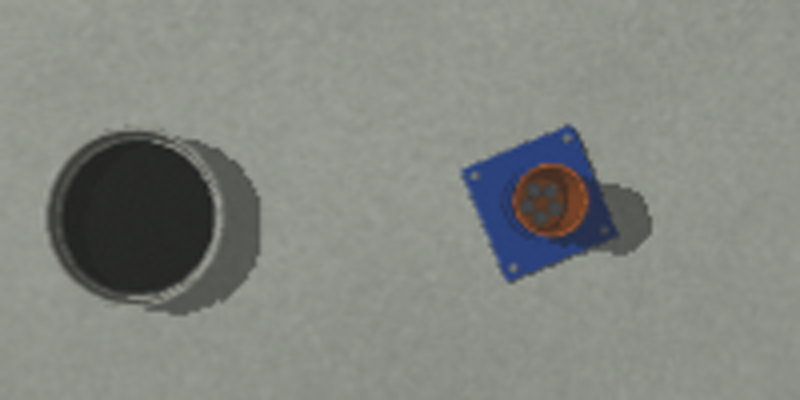

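View pics/b_scene.png

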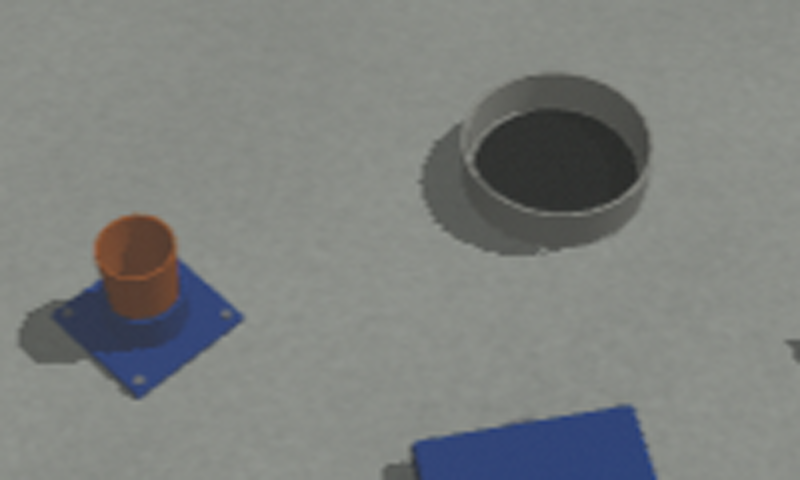

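```bash
python3 -m handwheel '[[1,[24,-4,-27],[0,0,0]],[1,[24,-4,-27],[0,0,0]],[1,[24,-4,-27],[0,0,0]],[1,[24,-4,-27],[0,0,0]],[1,[24,-4,-27],[0,0,0]],[1,[24,-4,-27],[0,0,0]],[1,[24,-4,-27],[0,0,0]],[1,[24,-4,-27],[0,0,0]],[1,[24,0,-27],[0,0,0]],[1,[10,0,-10],[0,0,0]]]'
python3 - <<'E'
from h import *
s=env.state();print(s["qpos"].round(2),s["ee_pos"].round(2),s["ee_rot"].round(2))
i,M=cfw("top");print(onplane(i,M,(367.1,219.6),95),onplane(i,M,(263.4,223.9),45))
i,M=cfw("scene");print(onplane(i,M,(263.9,201.4),95),onplane(i,M,(368.6,175.6),45))
E
```

```text
time_s: 2.53
ee_pos: [340.0, 195.2, 246.4]
ee_rot: [-90.0, -0.1, -24.8]
force: [0.1, 0.2, 0.2]
gripper_width: 91.5
[ 2.8270e+01  1.7000e-01  1.0741e+02 -1.0000e-01  7.2380e+01 -3.6940e+01] [339.95 195.2  246.44] [-90.03  -0.1  -24.76]
[ 531.53783693 -173.23157917   95.        ] [524.05790338 187.30957894  45.        ]
[ 534.4608021  -171.11287032   95.        ] [528.97791596 187.38713216  45.        ]
```

```bash
python3 -m handwheel '[[1,[10,0,-25],[0,7,0]],[1,[10,0,-25],[0,7,0]],[1,[10,0,-25],[0,7,0]],[1,[10,0,-20],[0,7,0]],[1,[10,0,-20],[0,7,0]],[1,[10,0,-10],[0,7,0]],[1,[0,0,0],[4,5,4]],[1,[0,0,0],[4,5,4]],[1,[0,0,0],[4,0,4]],[1,[0,0,0],[0,0,0]]]'
python3 - <<'E'
from h import *
s=env.state();print(s["qpos"].round(2),s["ee_pos"].round(2),s["ee_rot"].round(2))
E
```

```text
time_s: 3.37
ee_pos: [303.6, 62.1, 245.3]
ee_rot: [-78.9, 12.2, -75.4]
force: [-0.7, -0.1, -0.1]
gripper_width: 91.3
[ -7.26 -12.75 120.37  16.6   67.21 -26.41] [303.64  62.06 245.29] [-78.9   12.16 -75.44]
```

```bash
cat > kin.py <<'E'
import numpy as np, itertools
from scipy.spatial.transform import Rotation as Ro
from scipy.optimize import least_squares
D=[([64.2298,18.352,89.7065,-.0022,72.0432,-1.1451],[239.375,522.251,213.116],[-90.1017,0,-24.6245]),
([28.27,.17,107.41,-.1,72.38,-36.94],[339.95,195.2,246.44],[-90.03,-.1,-24.76]),
([-7.26,-12.75,120.37,16.6,67.21,-26.41],[303.64,62.06,245.29],[-78.9,12.16,-75.44])]
C=Ro.from_matrix(np.array([[0,0,1.],[1,0,0],[0,1,0]]).T if 0 else np.eye(3))
Rz=lambda a:Ro.from_euler("z",a,degrees=True); Ry=lambda a:Ro.from_euler("y",a,degrees=True)
def Rq(q,s4,s6): return Rz(q[0])*Ry(q[1]+q[2])*Rz(s4*q[3])*Ry(q[4])*Rz(s6*q[5])
def fk(q,P,s4,s6,C):
    a1,b,d1,ox,a2,e,d4,d6=P
    R=Rq(q,s4,s6)
    p=Rz(q[0]).apply(np.array([a1,b,d1])+Ry(q[1]).apply([ox,0,a2])+Ry(q[1]+q[2]).apply([e,0,d4]))+R.apply([0,0,d6])
    return p,R*C
E
python3 - <<'E'
from kin import *
T=lambda r:Ro.from_euler("xyz",r,degrees=True)
for s4,s6 in itertools.product((1,-1),(1,-1)):
    Cs=[(Rq(q,s4,s6).inv()*T(r)) for q,p,r in D]
    print(s4,s6,[(Cs[0].inv()*c).magnitude()*57.3 for c in Cs],Cs[0].as_matrix().round(2).tolist())
E
```

```text
1 1 [0.0, 0.004687847954974926, 0.009983369735772156] [[0.0, -0.0, -1.0], [-1.0, 0.0, -0.0], [0.0, 1.0, -0.0]]
1 -1 [0.0, 71.5948945368046, 50.53336013711702] [[-0.04, -0.0, -1.0], [-1.0, 0.0, 0.04], [0.0, 1.0, -0.0]]
-1 1 [0.0, 0.1989776910405205, 33.21107648022414] [[-0.0, 0.0, -1.0], [-1.0, -0.0, 0.0], [-0.0, 1.0, 0.0]]
-1 -1 [0.0, 71.65429044935554, 47.90990864484357] [[-0.04, -0.0, -1.0], [-1.0, -0.0, 0.04], [-0.0, 1.0, 0.0]]
```

```bash
cat >> kin.py <<'E'
C0=Ro.from_matrix([[0,0,-1],[-1,0,0],[0,1,0]])
E
python3 - <<'E'
from kin import *
def res(v,m): 
    P=np.zeros(8);P[m]=v
    return np.concatenate([fk(q,P,1,1,C0)[0]-p for q,p,r in D])
for m in ([1,2,4,6,7],[0,1,2,4,6,7],[1,2,4,5,6,7],[0,1,2,4,5,6,7]):
    s=least_squares(res,np.full(len(m),100.),args=(m,));print(m,s.x.round(1),np.abs(s.fun).max().round(2), np.linalg.cond(s.jac).round(0))
E
```

```text
[1, 2, 4, 6, 7] [ 11.5 114.4 591.4 408.9 335.8] 0.04 18.0
[0, 1, 2, 4, 6, 7] [ -2.5  11.5 115.2 591.4 411.6 335.8] 0.04 672.0
[1, 2, 4, 5, 6, 7] [ 11.5 128.3 591.6  13.5 413.2 335.8] 0.02 1539.0
[0, 1, 2, 4, 5, 6, 7] [-5.000e-01  1.150e+01  1.282e+02  5.916e+02  1.320e+01  4.137e+02
  3.358e+02] 0.02 1569.0
```

```bash
cat >> kin.py <<'E'
P=np.array([0,11.5,114.4,0,591.4,0,408.9,335.8])
LO=np.array([-177.97,-48.28,12.27,-77.06,2.81,-146.56]);HI=np.array([177.97,115.42,149.76,257.06,150.46,146.56])
def ik(p,R):
    """analytic; returns q (q4 wrapped to range) or None"""
    Rf=R*C0.inv(); w=np.array(p)-Rf.apply([0,0,335.8])
    r=np.hypot(w[0],w[1])
    if r<12: return None
    rr=np.sqrt(r*r-11.5**2); q1=np.degrees(np.arctan2(w[1],w[0])-np.arctan2(11.5,rr))
    z=w[2]-114.4;L=np.hypot(rr,z);a,b=591.4,408.9
    c=(L*L-a*a-b*b)/(2*a*b)
    if abs(c)>1:return None
    q3=np.degrees(np.arccos(c)); q2=np.degrees(np.arctan2(rr,z)-np.arctan2(b*np.sin(np.radians(q3)),a+b*c))
    W=(Rz(q1)*Ry(q2+q3)).inv()*Rf
    q4,q5,q6=W.as_euler("ZYZ",degrees=True)
    if q5<0: q5=-q5;q4+=180;q6+=180
    q4=(q4+77.06)%360-77.06; q6=(q6+180)%360-180
    return np.array([q1,q2,q3,q4,q5,q6])
def ori(psi,t,roll):
    """heading psi, tilt t below horizontal, roll about tool y (roll 0: tool x is down-ish => camera up)"""
    y=np.array([np.cos(np.radians(t))*np.cos(np.radians(psi)),np.cos(np.radians(t))*np.sin(np.radians(psi)),-np.sin(np.radians(t))])
    z=np.array([-np.sin(np.radians(psi)),np.cos(np.radians(psi)),0.])
    x=np.cross(y,z); 
    R=Ro.from_matrix(np.array([x,y,z]).T)
    return R*Ro.from_rotvec([0,roll,0],degrees=True)
def ok(q): return q is not None and (q>LO).all() and (q<HI).all()
E
python3 - <<'E'
from kin import *
for q,p,r in D: print(np.abs(ik(p,Ro.from_euler("xyz",r,degrees=True))-q).max().round(2))
print(ori(0,0,0).as_matrix().round(2))
np.set_printoptions(suppress=True)
for psi in range(-120,121,20):
  for t in (20,40):
    for roll in (0,180):
      R=ori(psi,t,roll);y=R.apply([0,1,0]);q=ik(np.array([533,-172,75])+19*y,R)
      if q is not None: print(psi,t,roll,q.round(0),ok(q))
E
```

```text
0.01
0.01
0.01
[[0. 1. 0.]
 [0. 0. 1.]
 [1. 0. 0.]]
-120 20 0 [  6.  48.  95. -49.  94.  61.] True
-120 20 180 [   6.   48.   95.  -49.   94. -119.] True
-120 40 0 [  2.  39.  97. -41.  80.  54.] True
-120 40 180 [   2.   39.   97.  -41.   80. -126.] True
-100 20 0 [ 11.  43. 109. -63.  82.  64.] True
-100 20 180 [  11.   43.  109.  -63.   82. -116.] True
-100 40 0 [  6.  34. 109. -53.  67.  51.] True
-100 40 180 [   6.   34.  109.  -53.   67. -129.] True
-80 20 0 [ 13.  39. 123. 279.  72.  72.] False
-80 20 180 [  13.   39.  123.  279.   72. -108.] False
-80 40 0 [  6.  29. 120. -70.  55.  52.] True
-80 40 180 [   6.   29.  120.  -70.   55. -128.] True
-60 20 0 [ 11.  36. 138. 253.  68.  84.] True
-60 20 180 [ 11.  36. 138. 253.  68. -96.] True
-60 40 0 [  4.  25. 131. 266.  44.  58.] False
-60 40 180 [   4.   25.  131.  266.   44. -122.] False
-40 20 0 [  1.  37. 150. 220.  75.  94.] False
-40 20 180 [  1.  37. 150. 220.  75. -86.] False
-40 40 0 [ -5.  21. 140. 229.  36.  71.] True
-40 40 180 [  -5.   21.  140.  229.   36. -109.] True
-20 20 0 [-18.  38. 156. 182.  85.  91.] False
[... 737 characters left out ...]
e
60 20 180 [-49.  42. 112.  64.  80. -65.] True
60 40 0 [-44.  33. 111.  55.  66. 129.] True
60 40 180 [-44.  33. 111.  55.  66. -51.] True
80 20 0 [-45.  47.  98.  50.  92. 118.] True
80 20 180 [-45.  47.  98.  50.  92. -62.] True
80 40 0 [-41.  38. 100.  42.  78. 126.] True
80 40 180 [-41.  38. 100.  42.  78. -54.] True
100 20 0 [-39.  52.  85.  39. 104. 118.] True
100 20 180 [-39.  52.  85.  39. 104. -62.] True
100 40 0 [-36.  43.  89.  32.  89. 121.] True
100 40 180 [-36.  43.  89.  32.  89. -59.] True
120 20 0 [-33.  56.  74.  28. 115. 113.] True
120 20 180 [-33.  56.  74.  28. 115. -67.] True
120 40 0 [-31.  46.  80.  22.  99. 113.] True
120 40 180 [-31.  46.  80.  22.  99. -67.] True
```

```bash
cat > plan.py <<'E'
from kin import *
np.set_printoptions(suppress=True)
def sim(p,R,rows,verbose=1):
    """rows list of (n,shift,turn)"""
    p=np.array(p,float);bad=None;qp=ik(p,R)
    for k,(n,s,t) in enumerate(rows):
        for _ in range(n):
            p=p+R.apply(s);R=R*Ro.from_rotvec(t,degrees=True);q=ik(p,R)
            if not ok(q): print("BAD",k,None if q is None else q.round(0)); return p,R
            dq=np.abs(q-qp)*12/[147.25,147.25,180,180,180,180]
            if dq.max()>.68: print("fast",k,dq.round(2))
            qp=q
        if verbose: print(k,p.round(1),q.round(0))
    return p,R
def need(p,R,pt,Rt):
    print("shift tool",R.inv().apply(np.array(pt)-p).round(1),"turn",(R.inv()*Rt).as_rotvec(degrees=True).round(2))
def tgt(g,psi,t,roll,back=0):
    R=ori(psi,t,roll);return np.array(g,float)+(19-back)*R.apply([0,1,0]),R
def cur():
    from workcell import env
    s=env.state();return s["ee_pos"],Ro.from_euler("xyz",s["ee_rot"],degrees=True)
E
python3 - <<'E'
from plan import *
p,R=cur()
pt,Rt=tgt([533,-172,75],50,20,0,130)
print(pt,ik(pt,Rt).round(0)); need(p,R,pt,Rt)
p2,R2=tgt([533,-172,75],50,20,0,130); p2[2]+=120
need(p,R,p2,Rt)
rv=(R.inv()*Rt).as_rotvec(degrees=True);n=int(np.ceil(np.abs(rv).max()/7.1));print(n,rv/n)
sh=R.inv().apply(p2-p)
print("turn first");sim(p,R,[(n,[0,0,0],rv/n)])
print("move then turn");sim(p,R,[(12,sh/12,[0,0,0]),(n,[0,0,0],rv/n)])
# pour poses
for psi in (30,60,90,120):
  for roll in (0,-60,-105,-125,60,105):
    g=[526,187,105];a=tgt(g,psi,40 if roll else 20,roll);q=ik(*a);print(psi,roll,None if q is None else q.round(0),ok(q))
E
```

```text
[ 465.95347214 -251.90294045  112.96423591] [-63.  37. 113.  60.  83. 117.]
shift tool [364.8  70.7  65.8] turn [  57.55 -117.24  -32.77]
shift tool [339.6 -44.4  88.4] turn [  57.55 -117.24  -32.77]
17 [ 3.385525   -6.89670135 -1.92762945]
turn first
fast 0 [0.2  0.16 0.16 0.25 0.18 0.77]
fast 0 [0.32 0.14 0.16 0.37 0.11 0.94]
fast 0 [0.46 0.1  0.16 0.48 0.01 1.12]
fast 0 [0.61 0.06 0.16 0.52 0.17 1.23]
fast 0 [0.71 0.01 0.15 0.45 0.33 1.24]
BAD 0 [ -45.  -26.  143.   56.   63. -154.]
move then turn
0 [ 466.  -251.9  233. ] [-40.  15.  94.  17.  75. -58.]
fast 1 [0.14 0.11 0.18 0.24 0.2  0.69]
fast 1 [0.16 0.08 0.17 0.28 0.16 0.75]
fast 1 [0.17 0.05 0.16 0.32 0.1  0.79]
fast 1 [0.18 0.01 0.14 0.34 0.04 0.82]
fast 1 [0.19 0.02 0.12 0.33 0.03 0.83]
BAD 1 [ -55.    9.  113.   49.   62. -147.]
30 0 [  6.  31. 154. 156.  74.  88.] False
30 -60 [ 10.  16. 141. 147.  29.  47.] True
30 -105 [ 10.  16. 141. 147.  29.   2.] True
30 -125 [ 10.  16. 141. 147.  29. -18.] True
30 60 [ 10.  16. 141. 147.  29. 167.] False
30 105 [  10.   16.  141.  147.   29. -148.] False
60 0 [-12.  32. 138. 104.  67. 100.] True
60 -60 [ -5.  21. 131.  88.  44.  69.] True
60 -105 [ -5.  21. 131.  88.  44.  24.] True
60 -125 [ -5.  21. 131.  88.  44.   4.] True
60 60 [  -5.   21.  131.   88.   44. -171.] False
60 105 [  -5.   21.  131.   88.   44. -126.] True
90 0 [-13.  38. 117.  70.  77. 115.] True
90 -60 [ -7.  28. 114.  58.  63.  72.] True
90 -105 [ -7.  28. 114.  58.  63.  27.] True
90 -125 [ -7.  28. 114.  58.  63.   7.] True
90 60 [  -7.   28.  114.   58.   63. -168.] False
90 105 [  -7.   28.  114.   58.   63. -123.] True
120 0 [ -7.  45.  96.  49.  95. 120.] True
120 -60 [-3. 36. 97. 40. 82. 68.] True
120 -105 [-3. 36. 97. 40. 82. 23.] True
120 -125 [-3. 36. 97. 40. 82.  3.] True
120 60 [  -3.   36.   97.   40.   82. -172.] False
120 105 [  -3.   36.   97.   40.   82. -127.] True
```

```bash
python3 - <<'E'
from plan import *
p,R=cur()
p2,Rt=tgt([533,-172,75],50,20,0,130); p2[2]+=120
rows=[(9,[34,-4,9],[0,7,0])]
p1,R1=sim(p,R,[(10,[34,-4.5,9],[0,0,0]),(10,[0,0,0],[0,7,0])])
need(p1,R1,p2,Rt)
rv=(R1.inv()*Rt).as_rotvec(degrees=True);n=15
sim(p1,R1,[(n,[0,0,0],rv/n)])
print(rv/n, p2)
E
```

```text
0 [ 467.6 -252.1  233.8] [-40.  15.  94.  17.  75. -58.]
1 [ 467.6 -252.1  233.8] [-40.  15.  94.  17.  75.  12.]
shift tool [ 1.4  0.6 -1. ] turn [-74.59 145.12  -6.98]
0 [ 467.6 -252.1  233.8] [-63.  27. 108.  60.  91. 130.]
[-4.97235807  9.67487368 -0.46511849] [ 465.95347214 -251.90294045  232.96423591]
```

```bash
python3 -m handwheel '[[1,[34,-4.5,9],[0,0,0]],[1,[34,-4.5,9],[0,0,0]],[1,[34,-4.5,9],[0,0,0]],[1,[34,-4.5,9],[0,0,0]],[1,[34,-4.5,9],[0,0,0]],[1,[34,-4.5,9],[0,0,0]],[1,[34,-4.5,9],[0,0,0]],[1,[34,-4.5,9],[0,0,0]],[1,[34,-4.5,9],[0,0,0]],[1,[34,-4.5,9],[0,0,0]]]'
python3 -m handwheel '[[1,[0,0,0],[0,7,0]],[1,[0,0,0],[0,7,0]],[1,[0,0,0],[0,7,0]],[1,[0,0,0],[0,7,0]],[1,[0,0,0],[0,7,0]],[1,[0,0,0],[0,7,0]],[1,[0,0,0],[0,7,0]],[1,[0,0,0],[0,7,0]],[1,[0,0,0],[0,7,0]],[1,[0,0,0],[0,7,0]]]'
python3 -m handwheel '[[1,[0,0,0],[-3.5,6.9,-0.3]],[1,[0,0,0],[-3.5,6.9,-0.3]],[1,[0,0,0],[-3.5,6.9,-0.3]],[1,[0,0,0],[-3.5,6.9,-0.3]],[1,[0,0,0],[-3.5,6.9,-0.3]],[1,[0,0,0],[-3.5,6.9,-0.3]],[1,[0,0,0],[-3.5,6.9,-0.3]],[1,[0,0,0],[-3.5,6.9,-0.3]],[1,[0,0,0],[-3.5,6.9,-0.3]],[1,[0,0,0],[-3.5,6.9,-0.3]]]'
python3 - <<'E'
from plan import *
p,R=cur()
p2,Rt=tgt([533,-172,75],50,20,0,130)
print(p,ik(p,R).round(0)); need(p,R,p2,Rt)
E
```

```text
time_s: 4.2
ee_pos: [473.1, -249.2, 234.2]
ee_rot: [-79.1, 12.1, -75.0]
force: [0.5, 0.5, 0.5]
gripper_width: 91.2
time_s: 5.03
ee_pos: [472.6, -247.5, 234.4]
ee_rot: [-98.0, 14.2, -147.5]
force: [-0.5, -0.8, -0.1]
gripper_width: 91.1
time_s: 5.87
ee_pos: [472.7, -247.7, 233.8]
ee_rot: [-132.3, -17.7, 157.6]
force: [0.1, 0.7, -0.3]
gripper_width: 90.8
[ 472.74306639 -247.68109326  233.84559504] [-48.  29.  84.  31. 100.  68.]
shift tool [-32.4  81.8  83.3] turn [-42.19  81.34  -4.15]
```

```bash
python3 -m handwheel '[[1,[0,0,0],[-3.2,6.2,-0.3]],[1,[0,0,0],[-3.2,6.2,-0.3]],[1,[0,0,0],[-3.2,6.2,-0.3]],[1,[0,0,0],[-3.2,6.2,-0.3]],[1,[0,0,0],[-3.2,6.2,-0.3]],[1,[0,0,0],[-3.2,6.2,-0.3]],[1,[0,0,0],[-3.2,6.2,-0.3]],[1,[0,0,0],[-3.2,6.2,-0.3]],[1,[0,0,0],[-3.2,6.2,-0.3]],[1,[0,0,0],[-3.2,6.2,-0.3]]]'
python3 - <<'E'
from plan import *
p,R=cur()
p2,Rt=tgt([533,-172,75],50,20,0,130)
print(p,ik(p,R).round(0)); need(p,R,p2,Rt)
rv=(R.inv()*Rt).as_rotvec(degrees=True)
sh=R.inv().apply(p2-p); pa,Ra=sim(p,R,[(5,[0,0,0],rv/5)]);need(pa,Ra,p2,Rt)
E
```

```text
time_s: 6.7
ee_pos: [472.3, -247.5, 233.5]
ee_rot: [-123.0, -62.9, 96.7]
force: [0.3, 0.5, -0.0]
gripper_width: 91.0
[ 472.34424784 -247.47236734  233.45621997] [-59.  30. 100.  54.  96. 116.]
shift tool [-109.    39.5   33.9] turn [-10.15  19.35  -1.08]
0 [ 472.3 -247.5  233.5] [-62.  27. 108.  60.  90. 130.]
shift tool [-115.8   34.2    2. ] turn [0. 0. 0.]
```

My planner had tool x inverted: this roll puts the camera underneath the gripper. I'll turn back about the tool's y axis so the camera sits on top, which gives better clearance and a view of the cup.

```bash
python3 -m handwheel '[[1,[0,0,0],[0,-7.1,0]],[1,[0,0,0],[0,-7.1,0]],[1,[0,0,0],[0,-7.1,0]],[1,[0,0,0],[0,-7.1,0]],[1,[0,0,0],[0,-7.1,0]],[1,[0,0,0],[0,-7.1,0]],[1,[0,0,0],[0,-7.1,0]],[1,[0,0,0],[0,-7.1,0]],[1,[0,0,0],[0,-7.1,0]],[1,[0,0,0],[0,-7.1,0]]]'
python3 -m handwheel '[[1,[0,0,0],[0,-7.1,0]],[1,[0,0,0],[0,-7.1,0]],[1,[0,0,0],[0,-7.1,0]],[1,[0,0,0],[0,-7.1,0]],[1,[0,0,0],[0,-7.1,0]],[1,[0,0,0],[0,-7.1,0]],[1,[0,0,0],[0,-7.1,0]],[1,[0,0,0],[0,-7.1,0]],[1,[0,0,0],[0,-7.1,0]],[1,[0,0,0],[0,-7.1,0]]]'
sed -i 's/R=Ro.from_matrix(np.array(\[x,y,z\]).T)/R=Ro.from_matrix(np.array([-x,y,-z]).T)/' kin.py
python3 - <<'E'
from plan import *
print(ori(0,0,0).as_matrix().round(1))
p,R=cur()
p2,Rt=tgt([533,-172,75],50,20,0,130)
print(p,ik(p,R).round(0)); need(p,R,p2,Rt)
rv=(R.inv()*Rt).as_rotvec(degrees=True)
pa,Ra=sim(p,R,[(5,[0,0,0],rv/5)]);need(pa,Ra,p2,Rt)
E
```

```text
time_s: 7.53
ee_pos: [472.3, -247.1, 233.8]
ee_rot: [-157.5, -2.6, 149.7]
force: [-0.3, -0.3, 1.0]
gripper_width: 91.6
time_s: 8.37
ee_pos: [472.3, -247.1, 233.8]
ee_rot: [-131.9, 59.1, -165.5]
force: [-0.5, 0.9, 0.5]
gripper_width: 91.1
[[ 0.  1.  0.]
 [ 0.  0. -1.]
 [-1.  0.  0.]]
[ 472.32275862 -247.13679731  233.78554035] [-59.  30. 100.  54.  96. -26.]
shift tool [107.4  39.5  39.5] turn [  9.4  -17.86   4.37]
0 [ 472.3 -247.1  233.8] [-62.  27. 108.  60.  90. -50.]
shift tool [116.2  34.   -1.8] turn [-0. -0.  0.]
```

```bash
python3 -m handwheel '[[1,[0,0,0],[3.1,-6,1.5]],[1,[0,0,0],[3.1,-6,1.5]],[1,[0,0,0],[3.1,-6,1.5]],[1,[25,7,0],[0,0,0]],[1,[25,7,0],[0,0,0]],[1,[25,7,0],[0,0,0]],[1,[25,7,0],[0,0,0]],[1,[15,6,-1],[0,0,0]],[1,[0,0,0],[0,0,0]],[1,[0,0,0],[0,0,0]]]'
python3 - <<'E'
from plan import *
from h import *
p,R=cur();s=env.state()
p2,Rt=tgt([533,-172,75],50,20,0,130)
print(p,ik(p,R).round(0)); need(p,R,p2,Rt)
i,M=cfw("wrist",s);im=env.grab_frame("wrist")
d=env.masks_of("wrist","cup_mid")[:1]
for d in d:
    v,u=np.nonzero(d["region"]);print(d["p"],d["location"],u.min(),u.max(),v.min(),v.max())
im=im.copy()
for z,r in ((95,32),(43,25+7*33/85)):
    a=np.linspace(0,6.28,60);c=proj(i,M,np.c_[533+r*np.cos(a),-172+r*np.sin(a),0*a+z])
    for q in c: cv2.circle(im,(int(q[0]),int(q[1])),1,(0,255,255),-1)
cv2.imwrite("pics/c_wrist.png",im[:,:,::-1])
E
```

```text
time_s: 9.2
ee_pos: [467.0, -251.9, 114.3]
ee_rot: [-90.6, 70.3, -130.7]
force: [0.1, -0.0, -0.4]
gripper_width: 91.0
[ 467.03120829 -251.88274066  114.32956008] [-63.  37. 113.  61.  84. -63.]
shift tool [ 1.5 -0.2 -0.8] turn [ 0.   -0.23 -0.29]
0.66 [313.4, 203.3] 284 346 171 244
```

View pics/c_wrist.png

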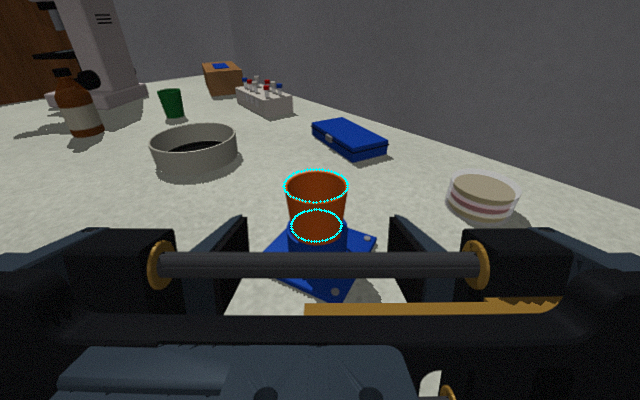

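The overlay of the estimated cup (rim ellipse at 284–348, row 187) fits the picture within a pixel or two. Moving in.

```bash
python3 -m handwheel '[[1,[0.5,18,0],[0,0,0]],[1,[0.5,18,0],[0,0,0]],[1,[0.5,18,0],[0,0,0]],[1,[0,18,-0.5],[0,0,0]],[1,[0,18,0],[0,0,0]],[1,[0,18,0],[0,0,0]],[1,[0,13,0],[0,0,0]],[1,[0,9,0],[0,0,0]],[1,[0,0,0],[0,0,0]],[1,[0,0,0],[0,0,0]]]'
python3 - <<'E'
from plan import *
from h import *
p,R=cur();s=env.state()
p2,Rt=tgt([533,-172,75],50,20,0)
need(p,R,p2,Rt)
im=env.grab_frame("wrist");cv2.imwrite("pics/d_wrist.png",im[:,:,::-1])
E
```

```text
time_s: 10.13
ee_pos: [544.9, -159.7, 70.0]
ee_rot: [-89.9, 70.2, -130.1]
force: [-0.5, 0.2, -0.1]
gripper_width: 91.2
shift tool [ 1.2  1.3 -1.2] turn [-0.23 -0.04 -0.25]
```

View pics/d_wrist.png

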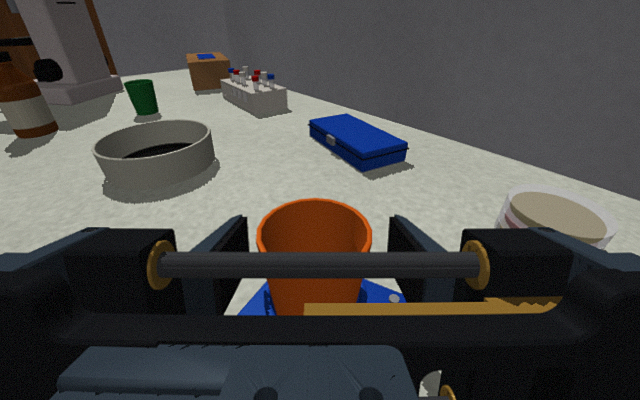

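The cup sits centred between the fingers (rim at columns 257–372). Closing.

```bash
python3 -m handwheel '[[0.8,[1,1,-1],[0,0,0]],[0.72,[0,0,0],[0,0,0]],[0.68,[0,0,0],[0,0,0]],[0.6,[0,0,0],[0,0,0]],[0.5,[0,0,0],[0,0,0]],[0.4,[0,0,0],[0,0,0]],[0.4,[0,0,0],[0,0,0]],[0.4,[0,0,0],[0,0,0]],[0.4,[0,0,0],[0,0,0]],[0.4,[0,0,0],[0,0,0]]]' 25
```

```text
time_s: 11.02
ee_pos: [544.3, -158.7, 68.5]
ee_rot: [-90.0, 70.3, -130.3]
force: [-1.2, 0.1, 0.2]
gripper_width: 60.9
```

```bash
python3 -m handwheel '[[0.4,[-3,-1.1,0],[0,0,0]],[0.4,[-6,-2.2,0],[0,0,0]],[0.4,[-9,-3.3,0],[0,0,0]],[0.4,[-11,-4,0],[0,0,0]],[0.4,[-11,-4,0],[0,0,0]],[0.4,[-11,-4,0],[0,0,0]],[0.4,[-11,-4,0],[0,0,0]],[0.4,[-9,-3.3,0],[0,0,0]],[0.4,[-6,-2.2,0],[0,0,0]],[0.4,[-3,-1.1,0],[0,0,0]]]'
python3 - <<'E'
from h import *
im=env.grab_frame("scene");cv2.imwrite("pics/e_scene.png",cv2.resize(im[80:280,180:480],None,fx=2.6,fy=2.6,interpolation=2)[:,:,::-1])
im=env.grab_frame("wrist");cv2.imwrite("pics/e_wrist.png",im[:,:,::-1])
E
```

```text
time_s: 11.85
ee_pos: [544.1, -159.1, 154.9]
ee_rot: [-89.7, 70.2, -130.0]
force: [0.3, 0.2, 0.3]
gripper_width: 61.3
```

View pics/e_scene.png

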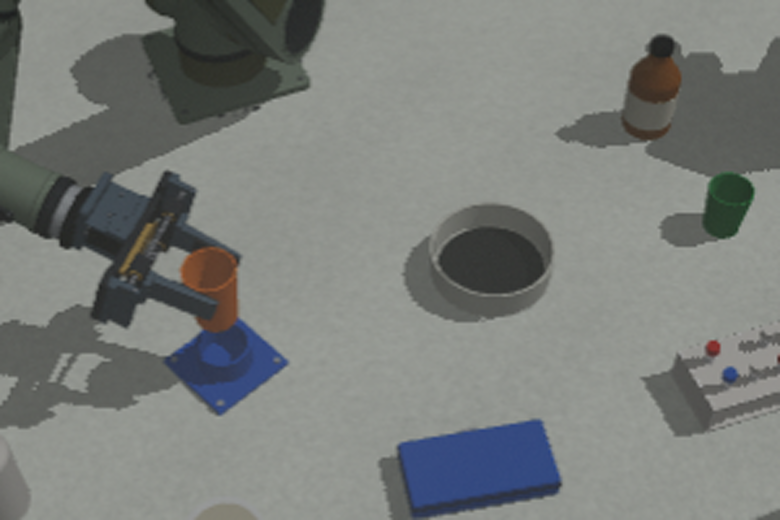

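View pics/e_wrist.png

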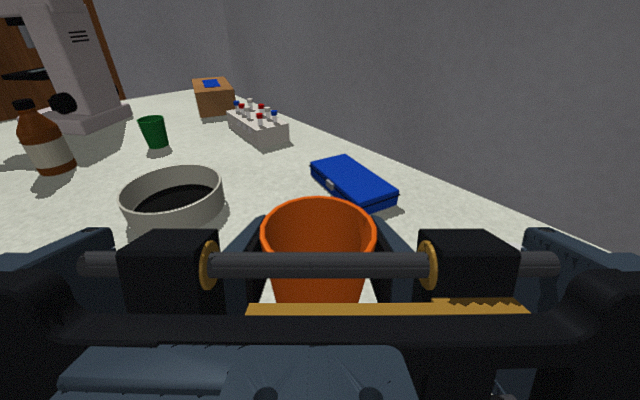

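```bash
cat > geo.py <<'E'
from plan import *
Dc=np.array([526,187.])
tg=np.radians(20); cT=np.array([-np.cos(tg),-np.sin(tg),0])
def pts():
    L={}
    g=np.array([0,-19,0.])  # tool coords of grasp
    L["fing"]=[g+[x,y,s*z] for x in(-16,16) for y in np.linspace(-60,19,9) for z in (32,46) for s in(1,-1)]
    L["body"]=[g+[x,y,z] for x in np.linspace(-38,38,5) for y in (-60,-100,-150) for z in np.linspace(-89,89,9)]
    e1=np.array([np.sin(tg),-np.cos(tg),0]);e2=np.array([0,0,1.])
    L["cup"]=[g+cT*a+r*(np.cos(k)*e1+np.sin(k)*e2) for a,r in((20,32),(-65,25)) for k in np.linspace(0,6.28,25)]
    return L
def clear(p,R,verbose=1):
    out={}
    for k,v in pts().items():
        w=R.apply(np.array(v))+p; d=np.hypot(*(w[:,:2]-Dc).T)
        inn=w[d<95];out[k]=(w[:,2].min().round(0), inn[:,2].min().round(0) if len(inn) else None)
    c=R.apply(cT);tip=np.degrees(np.arccos(c[2]))
    g=p+R.apply([0,-19,0]);dn=-np.array([0,0,1.])+c*c[2];dn/=np.linalg.norm(dn)
    lip=g+20*c+29*dn
    return out,tip.round(0),(lip-[*Dc,0]).round(0),c.round(2)
E
python3 - <<'E'
from geo import *
for psi in (60,90):
  for t in (20,30,40):
    for phi in (80,100,110,125):
      R=ori(psi,t,phi);c=R.apply(cT);g=np.array([*Dc,100])-np.array([c[0],c[1],0])*45
      p=g+19*R.apply([0,1,0]);q=ik(p,R);print(psi,t,phi,q.round(0),ok(q),*clear(p,R))
E
```

```text
60 20 80 [ -8.  32. 143. 110.  68.  -5.] True {'fing': (np.float64(48.0), np.float64(48.0)), 'body': (np.float64(32.0), np.float64(35.0)), 'cup': (np.float64(58.0), np.float64(75.0))} 74.0 [-11.  12.  77.] [ 0.67 -0.69  0.27]
60 20 100 [ -8.  32. 143. 110.  68.  15.] True {'fing': (np.float64(48.0), np.float64(48.0)), 'body': (np.float64(32.0), np.float64(32.0)), 'cup': (np.float64(68.0), np.float64(68.0))} 92.0 [-16.  21.  70.] [ 0.61 -0.79 -0.04]
60 20 110 [ -7.  32. 142. 111.  68.  26.] True {'fing': (np.float64(48.0), np.float64(48.0)), 'body': (np.float64(30.0), np.float64(30.0)), 'cup': (np.float64(65.0), np.float64(65.0))} 101.0 [-17.  25.  68.] [ 0.55 -0.82 -0.19]
60 20 125 [ -7.  32. 142. 111.  68.  41.] True {'fing': (np.float64(49.0), np.float64(49.0)), 'body': (np.float64(32.0), np.float64(32.0)), 'cup': (np.float64(63.0), np.float64(63.0))} 113.0 [-15.  31.  66.] [ 0.41 -0.82 -0.39]
60 30 80 [ -5.  25. 140. 105.  55.   8.] True {'fing': (np.float64(49.0), np.float64(49.0)), 'body': (np.float64(48.0), np.float64(54.0)), 'cup': (np.float64(56.0), np.float64(76.0))} 72.0 [-
[... 3649 characters left out ...]
 0.93 -0.16  0.34]
90 40 100 [ -6.  26. 120.  61.  60.  49.] True {'fing': (np.float64(51.0), np.float64(51.0)), 'body': (np.float64(66.0), np.float64(66.0)), 'cup': (np.float64(69.0), np.float64(70.0))} 85.0 [-21.   8.  73.] [ 0.93 -0.37  0.09]
90 40 110 [ -5.  26. 120.  61.  60.  59.] True {'fing': (np.float64(50.0), np.float64(50.0)), 'body': (np.float64(65.0), np.float64(65.0)), 'cup': (np.float64(67.0), np.float64(67.0))} 92.0 [-23.  12.  70.] [ 0.88 -0.47 -0.03]
90 40 125 [ -5.  27. 120.  62.  60.  75.] True {'fing': (np.float64(52.0), np.float64(52.0)), 'body': (np.float64(66.0), np.float64(80.0)), 'cup': (np.float64(65.0), np.float64(65.0))} 101.0 [-24.  19.  68.] [ 0.77 -0.61 -0.19]
```

```bash
python3 - <<'E'
from geo import *
p,R=cur()
G1=np.array([490,198,168.]);pt,Rt=tgt(G1,90,20,0)
print(p,pt)
ax=[-.94,-.342,0]
a=np.array(ax)
for psi in (60,80):
    Rm=ori(psi,20,0); print(psi,Rm.inv().apply((pt-p)/20).round(2))
s1=Rm=ori(60,20,0).inv().apply((pt-p)/20);s2=ori(80,20,0).inv().apply((pt-p)/20)
p1,R1=sim(p,R,[(10,s1,a*2)]);p2,R2=sim(p1,R1,[(10,s2,a*2)]);need(p2,R2,pt,Rt)
print(R1.apply(cT),R2.apply(cT))
E
```

```text
[ 544.05425167 -159.11170505  154.06723251] [490.         215.85415979 161.50161728]
60 [ -5.44  13.86 -11.71]
80 [-6.5  16.78 -5.92]
0 [521.3  28.  158.1] [-34.  30. 121.  68.  79. -61.]
0 [498.5 215.1 162.2] [-13.  30. 119.  69.  79. -59.]
shift tool [ 0.4  0.9 -8.5] turn [-0.32  0.09 -0.13]
[-0.00341653 -0.00233244  0.99999144] [-0.00337413 -0.00234012  0.99999157]
```

```bash
python3 -m handwheel '[[0.4,[-1.5,4,-3.5],[-0.9,-0.3,0]],[0.4,[-3.5,9,-7.5],[-1.9,-0.7,0]],[0.4,[-5.5,14,-12],[-1.9,-0.7,0]],[0.4,[-5.5,14,-12],[-1.9,-0.7,0]],[0.4,[-5.5,14,-12],[-1.9,-0.7,0]],[0.4,[-5.5,14,-12],[-1.9,-0.7,0]],[0.4,[-5.5,14,-12],[-1.9,-0.7,0]],[0.4,[-5.5,14,-12],[-1.9,-0.7,0]],[0.4,[-5.5,14,-12],[-1.9,-0.7,0]],[0.4,[-5.5,14,-12],[-1.9,-0.7,0]]]'
python3 -m handwheel '[[0.4,[-6.5,17,-7],[-1.9,-0.7,0]],[0.4,[-6.5,17,-7],[-1.9,-0.7,0]],[0.4,[-6.5,17,-7],[-1.9,-0.7,0]],[0.4,[-6.5,17,-7],[-1.9,-0.7,0]],[0.4,[-6.5,17,-7],[-1.9,-0.7,0]],[0.4,[-6.5,17,-7],[-1.9,-0.7,0]],[0.4,[-6.5,17,-6],[-1.9,-0.7,0]],[0.4,[-6.5,17,-6],[-1.9,-0.7,0]],[0.4,[-5,14,-5],[-1.9,-0.7,0]],[0.4,[-2.5,7,-2.5],[-0.9,-0.3,0]]]'
python3 - <<'E'
from geo import *
from h import *
p,R=cur()
G1=np.array([490,198,168.]);pt,Rt=tgt(G1,90,20,0)
need(p,R,pt,Rt);print(R.apply(cT).round(3),p)
for phi,h in ((75,168),(75,105),(125,105)):
    a=tgt([490,198,h],90,35,phi);print(phi,h,a[0].round(1),ik(*a).round(0),clear(*a));need(p,R,*a)
i,M=cfw("top");im=env.grab_frame("top").copy();cv2.imwrite("pics/f_top.png",cv2.resize(im[150:290,190:390],None,fx=4,fy=4,interpolation=2)[:,:,::-1])
E
```

```text
time_s: 12.78
ee_pos: [521.7, 12.2, 156.8]
ee_rot: [-89.8, 70.3, -110.7]
force: [-0.4, -0.6, -1.6]
gripper_width: 61.2
time_s: 13.62
ee_pos: [498.3, 189.5, 159.5]
ee_rot: [-89.5, 70.2, -91.2]
force: [-0.4, 0.6, -1.8]
gripper_width: 60.9
shift tool [-10.8  23.9  -9. ] turn [-1.59 -0.4  -0.2 ]
[-0.003 -0.003  1.   ] [498.27058111 189.50785961 159.47922751]
75 168 [490.  213.6 157.1] [ -8.  23. 117.  60.  69.  29.] ({'fing': (np.float64(117.0), np.float64(117.0)), 'body': (np.float64(124.0), np.float64(132.0)), 'cup': (np.float64(119.0), np.float64(119.0))}, np.float64(67.0), array([ -7.,   6., 149.]), array([ 0.91, -0.14,  0.4 ]))
shift tool [-5.9 23.2 -9. ] turn [  8.63  73.92 -13.94]
75 105 [490.  213.6  94.1] [ -8.  28. 120.  64.  65.  20.] ({'fing': (np.float64(54.0), np.float64(54.0)), 'body': (np.float64(61.0), np.float64(69.0)), 'cup': (np.float64(56.0), np.float64(56.0))}, np.float64(67.0), array([-7.,  6., 86.]), array([ 0.91, -0.14,  0.4 ]))
shift tool [53.4 44.5 -9.1] turn [  8.63  73.92 -13.94]
125 105 [490.  213.6  94.1] [ -8.  28. 120.  64.  65.  70.] ({'fing': (np.float64(56.0), np.float64(56.0)), 'body': (np.float64(62.0), np.float64(77.0)), 'cup': (np.float64(69.0), np.float64(69.0))}, np.float64(104.0), array([-26.,   4.,  72.]), array([ 0.77, -0.59, -0.25]))
shift tool [53.4 44.5 -9.1] turn [ 15.66 123.52 -10.26]
```

View pics/f_top.png

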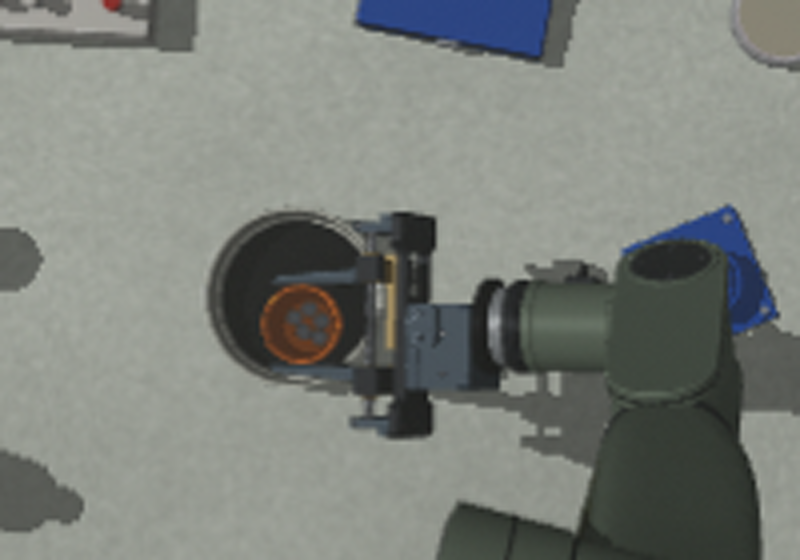

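Overhead view: the cup is over the dish at zoom pixel (300,322), upright, with all five balls visible in it. I'll shift slightly, then pre-tip.

```bash
python3 -m handwheel '[[0.4,[-2,6,-2],[0,0,0]],[0.4,[-2,8,-4],[0,0,0]],[0.4,[-2,7,-3],[0,2,0]],[0.4,[0,2,0],[0.5,4,-0.8]],[0.4,[0,0,0],[0.6,5,-1]],[0.4,[0,0,0],[0.6,5,-1]],[0.4,[0,0,0],[0.6,5,-1]],[0.4,[0,0,0],[0.6,5,-1]],[0.4,[0,0,0],[0.6,5,-1]],[0.4,[0,0,0],[0.6,5,-1]]]'
python3 -m handwheel '[[0.4,[0,0,0],[0.6,5,-1]],[0.4,[0,0,0],[0.6,5,-1]],[0.4,[0,0,0],[0.6,5,-1]],[0.4,[0,0,0],[0.6,5,-1]],[0.4,[0,0,0],[0.6,5,-1]],[0.4,[0,0,0],[0.6,5,-1]],[0.4,[0,0,0],[0.6,4,-1]],[0.4,[0,0,0],[0,1,0]],[0.4,[0,0,0],[0,0,0]],[0.4,[0,0,0],[0,0,0]]]'
python3 - <<'E'
from geo import *
from h import *
p,R=cur()
print(clear(p,R),p)
for phi,h in ((75,105),(125,105)):
    a=tgt([490,198,h],90,35,phi);need(p,R,*a)
im=env.grab_frame("top");cv2.imwrite("pics/g_top.png",cv2.resize(im[150:290,190:390],None,fx=4,fy=4,interpolation=2)[:,:,::-1])
im=env.grab_frame("scene");cv2.imwrite("pics/g_scene.png",cv2.resize(im[100:240,280:480],None,fx=4,fy=4,interpolation=2)[:,:,::-1])
E
```

```text
time_s: 14.5
ee_pos: [490.4, 211.0, 157.6]
ee_rot: [-138.0, 46.3, -150.9]
force: [-0.6, 0.9, -1.7]
gripper_width: 61.0
time_s: 15.33
ee_pos: [490.5, 211.1, 157.5]
ee_rot: [-143.8, 14.7, -169.7]
force: [-0.0, 0.2, -1.9]
gripper_width: 60.7
({'fing': (np.float64(118.0), np.float64(118.0)), 'body': (np.float64(124.0), np.float64(133.0)), 'cup': (np.float64(118.0), np.float64(118.0))}, np.float64(64.0), array([ -5.,   5., 151.]), array([ 0.89, -0.12,  0.43])) [490.52281822 211.12962919 157.49994555]
shift tool [16.2 38.2 48. ] turn [ 0.06  2.89 -0.28]
shift tool [16.2 38.2 48. ] turn [ 0.17 52.89 -0.24]
```

View pics/g_top.png

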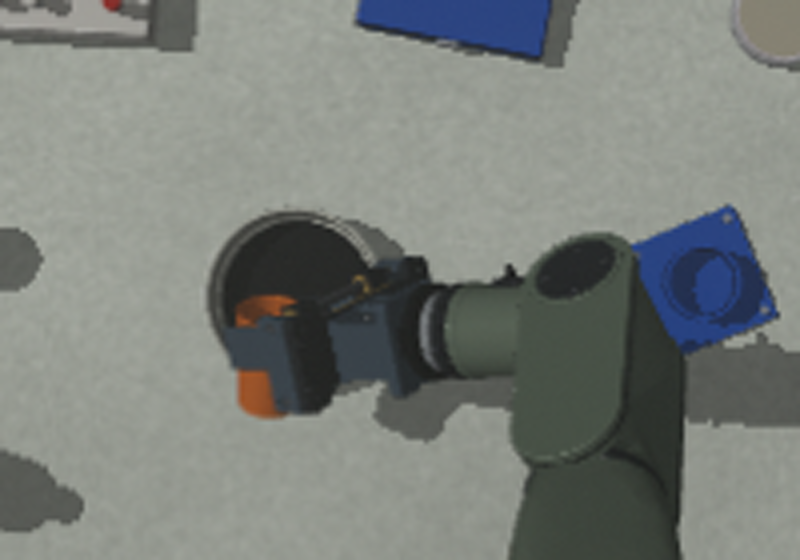

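View pics/g_scene.png

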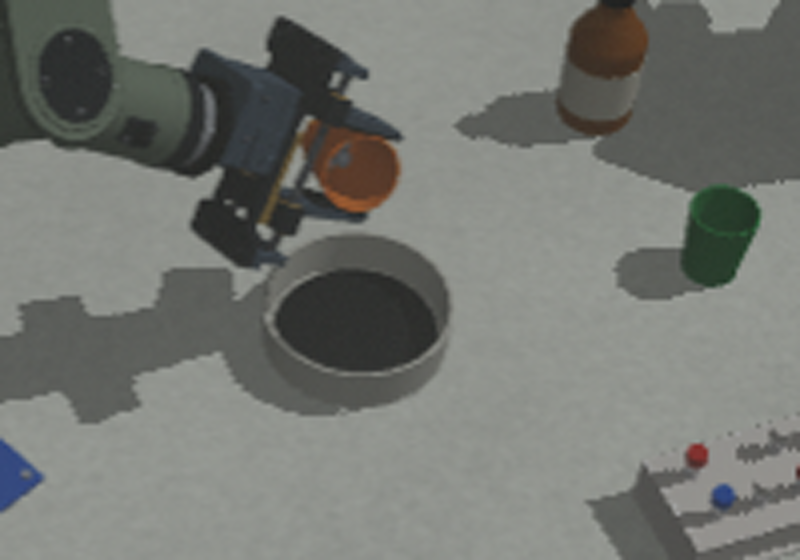

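```bash
python3 - <<'E'
from geo import *
from h import *
p,R=cur();g=p+R.apply([0,-19,0]);c=R.apply(cT);print(g,g+20*c)
for n in ("top","scene"):
    i,M=cfw(n);print(proj(i,M,[g+20*c,g-65*c,[526,187,45]]))
i,M=cfw("top");print(onplane(i,M,(256.5,226.6),176),onplane(i,M,(264.2-.4,150+257/4),45))
E
```

```text
[490.58833552 195.51688004 168.33346975] [508.44721168 193.13580283 177.01626962]
[[257.74979583 227.72125007]
 [256.14500048 250.84400812]
 [263.48196881 223.34775772]]
[[369.90197656 142.56235225]
 [361.74058702 134.50126164]
 [368.09752787 175.00803184]]
[512.17324969 197.2765104  176.        ] [558.08954033 185.54702294  45.        ]
```

```bash
python3 -m handwheel '[[0.4,[1,2,2.5],[0,0,0]],[0.4,[2,4.5,6],[0,0,0]],[0.4,[2.5,5.5,7.5],[0,0,0]],[0.4,[2.5,5.5,7.5],[0,0,0]],[0.4,[2.5,5.5,7.5],[0,0,0]],[0.4,[2.5,5,7],[0,0,0]],[0.4,[1.5,3.5,5],[0,0,0]],[0.4,[0.5,1.5,2],[0,0,0]],[0.4,[0,0,0],[0,2.5,0]],[0.4,[0,0,0],[0,2.5,0]]]'
python3 - <<'E'
from geo import *
p,R=cur();g=p+R.apply([0,-19,0]);print(g,clear(p,R))
for n in range(0,60,5):
    R2=R*Ro.from_rotvec([0,n,0],degrees=True);print(n,clear(p,R2))
E
```

```text
time_s: 16.27
ee_pos: [490.8, 211.2, 99.6]
ee_rot: [-144.4, 10.5, -172.8]
force: [-0.5, 0.5, -1.2]
gripper_width: 60.8
[490.7242849  195.63871599 110.48116592] ({'fing': (np.float64(60.0), np.float64(60.0)), 'body': (np.float64(67.0), np.float64(74.0)), 'cup': (np.float64(63.0), np.float64(63.0))}, np.float64(68.0), array([-6.,  3., 91.]), array([ 0.92, -0.17,  0.37]))
0 ({'fing': (np.float64(60.0), np.float64(60.0)), 'body': (np.float64(67.0), np.float64(74.0)), 'cup': (np.float64(63.0), np.float64(63.0))}, np.float64(68.0), array([-6.,  3., 91.]), array([ 0.92, -0.17,  0.37]))
5 ({'fing': (np.float64(60.0), np.float64(60.0)), 'body': (np.float64(68.0), np.float64(72.0)), 'cup': (np.float64(67.0), np.float64(67.0))}, np.float64(72.0), array([-8.,  2., 89.]), array([ 0.93, -0.21,  0.3 ]))
10 ({'fing': (np.float64(61.0), np.float64(61.0)), 'body': (np.float64(70.0), np.float64(73.0)), 'cup': (np.float64(71.0), np.float64(71.0))}, np.float64(76.0), array([-10.,   2.,  87.]), array([ 0.94, -0.26,  0.23]))
15 ({'fing': (np.float64(61.0), np.float64(61.0)), 'body': (np.float64(71.0), np.f
[... 1182 characters left out ...]
  0.,  79.]), array([ 0.83, -0.53, -0.16]))
45 ({'fing': (np.float64(61.0), np.float64(61.0)), 'body': (np.float64(66.0), np.float64(82.0)), 'cup': (np.float64(75.0), np.float64(75.0))}, np.float64(102.0), array([-24.,   1.,  78.]), array([ 0.79, -0.57, -0.21]))
50 ({'fing': (np.float64(62.0), np.float64(62.0)), 'body': (np.float64(68.0), np.float64(97.0)), 'cup': (np.float64(74.0), np.float64(74.0))}, np.float64(106.0), array([-26.,   1.,  77.]), array([ 0.75, -0.61, -0.27]))
55 ({'fing': (np.float64(63.0), np.float64(63.0)), 'body': (np.float64(70.0), np.float64(97.0)), 'cup': (np.float64(74.0), np.float64(74.0))}, np.float64(109.0), array([-28.,   2.,  77.]), array([ 0.69, -0.64, -0.32]))
```

```bash
python3 -m handwheel '[[0.4,[1,2,2.5],[0,1,0]],[0.4,[1,2,2.5],[0,2,0]],[0.4,[0,0,0],[0,2.5,0]],[0.4,[0,0,0],[0,2.5,0]],[0.4,[0,0,0],[0,2.5,0]],[0.4,[0,0,0],[0,2.5,0]],[0.4,[0,0,0],[0,2.5,0]],[0.4,[0,0,0],[0,2,0]],[0.4,[0,0,0],[0,1.5,0]],[0.4,[0,0,0],[0,1.5,0]]]'
python3 -m handwheel '[[0.4,[0,0,0],[0,1.5,0]],[0.4,[0,0,0],[0,1.5,0]],[0.4,[0,0,0],[0,1.5,0]],[0.4,[0,0,0],[0,1.5,0]],[0.4,[0,0,0],[0,1.5,0]],[0.4,[0,0,0],[0,1.5,0]],[0.4,[0,0,0],[0,1.5,0]],[0.4,[0,0,0],[0,1.5,0]],[0.4,[0,0,0],[0,1.5,0]],[0.4,[0,0,0],[0,1.5,0]]]'
python3 - <<'E'
from geo import *
from h import *
p,R=cur();print(p+R.apply([0,-19,0]),clear(p,R))
im=env.grab_frame("scene");cv2.imwrite("pics/i_scene.png",cv2.resize(im[100:240,280:480],None,fx=4,fy=4,interpolation=2)[:,:,::-1])
E
```

```text
time_s: 17.1
ee_pos: [489.9, 211.4, 93.1]
ee_rot: [-144.9, -6.1, 175.4]
force: [0.6, 0.6, -1.7]
gripper_width: 60.6
time_s: 17.93
ee_pos: [489.9, 211.4, 93.1]
ee_rot: [-143.0, -18.3, 166.4]
force: [0.0, -1.1, -1.5]
gripper_width: 61.0
[489.82719716 195.83892439 104.01230734] ({'fing': (np.float64(53.0), np.float64(53.0)), 'body': (np.float64(59.0), np.float64(76.0)), 'cup': (np.float64(70.0), np.float64(70.0))}, np.float64(96.0), array([-21.,   0.,  73.]), array([ 0.87, -0.49, -0.1 ]))
```

View pics/i_scene.png

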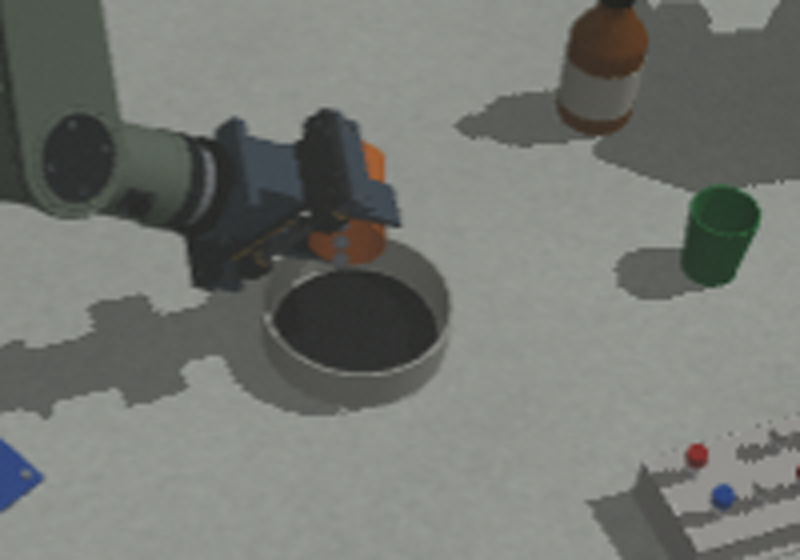

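The balls are at the mouth (zoom 342,242) but not out yet. I'll keep tipping slowly.

```bash
python3 -m handwheel '[[0.4,[0,0,0],[0,1,0]],[0.4,[0,0,0],[0,1,0]],[0.4,[0,0,0],[0,1,0]],[0.4,[0,0,0],[0,1,0]],[0.4,[0,0,0],[0,1,0]],[0.4,[0,0,0],[0,1,0]],[0.4,[0,0,0],[0,1,0]],[0.4,[0,0,0],[0,1,0]],[0.4,[0,0,0],[0,1,0]],[0.4,[0,0,0],[0,1,0]]]'
python3 - <<'E'
from geo import *
from h import *
p,R=cur();print(clear(p,R))
im=env.grab_frame("scene");cv2.imwrite("pics/j_scene.png",cv2.resize(im[100:240,280:480],None,fx=4,fy=4,interpolation=2)[:,:,::-1])
E
```

```text
time_s: 18.82
ee_pos: [489.9, 211.4, 93.3]
ee_rot: [-140.4, -26.2, 159.6]
force: [-0.1, -0.1, -0.5]
gripper_width: 60.7
({'fing': (np.float64(54.0), np.float64(54.0)), 'body': (np.float64(60.0), np.float64(76.0)), 'cup': (np.float64(69.0), np.float64(69.0))}, np.float64(103.0), array([-26.,   1.,  71.]), array([ 0.79, -0.57, -0.22]))
```

View pics/j_scene.png

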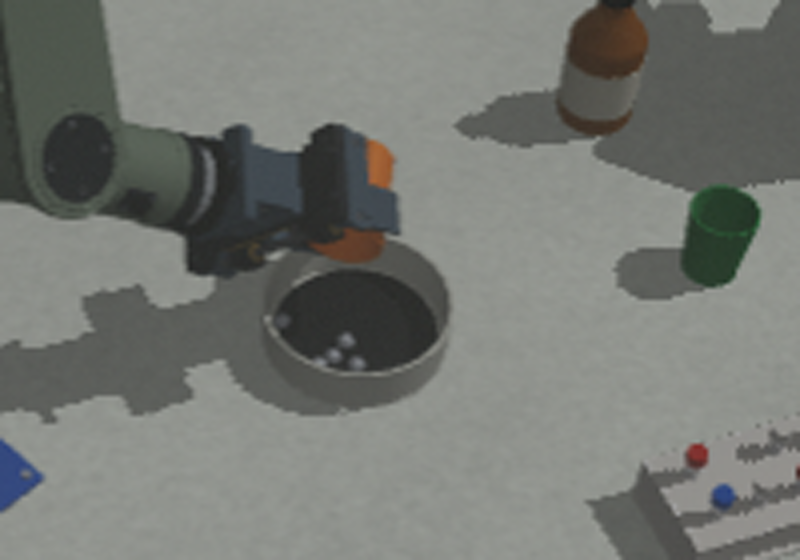

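All five balls are in the dish: (282,321), (320,361), (334,355), (346,340) and (358,364). Now I'll raise, centre and tip a bit further.

```bash
python3 - <<'E'
from geo import *
p,R=cur()
print("up60",R.inv().apply([0,0,60]).round(1),"shift",R.inv().apply([50,-20,30]).round(1))
u=R.inv().apply([0,0,60]);s=R.inv().apply([50,-20,30])
p2,R2=sim(p,R,[(8,u/8,[0,0,0]),(6,s/6,[0,0,0]),(4,[0,0,0],[0,2.5,0])]);print(clear(p2,R2))
E
```

```text
up60 [ 26.5 -34.3 -41.5] shift [-35.  -33.3 -38.2]
0 [489.9 211.4 153.3] [ -9.  23. 117.  60.  69.  75.]
1 [539.9 191.4 183.3] [-10.  24. 108.  58.  73.  82.]
2 [539.9 191.4 183.3] [-10.  24. 108.  58.  73.  92.]
({'fing': (np.float64(147.0), np.float64(147.0)), 'body': (np.float64(154.0), np.float64(181.0)), 'cup': (np.float64(158.0), np.float64(158.0))}, np.float64(109.0), array([ 21., -18., 160.]), array([ 0.69, -0.65, -0.33]))
```

```bash
python3 -m handwheel '[[0.4,[1,-1.5,-2],[0,0,0]],[0.4,[3,-4,-5],[0,0,0]],[0.4,[4,-5,-6],[0,0,0]],[0.4,[4,-5,-6],[0,0,0]],[0.4,[4,-5,-6],[0,0,0]],[0.4,[4,-5,-6],[0,0,0]],[0.4,[3,-4,-5],[0,0,0]],[0.4,[2,-3,-3.5],[0,0,0]],[0.4,[-3,-3,-3],[0,0,0]],[0.4,[-5,-5,-5.5],[0,0,0]]]'
python3 -m handwheel '[[0.4,[-6,-6,-6.5],[0,0,0]],[0.4,[-6,-6,-6.5],[0,0,0]],[0.4,[-6,-6,-6.5],[0,0,0]],[0.4,[-5,-4,-5],[0,0,0]],[0.4,[-3,-2,-3],[0,2,0]],[0.4,[0,0,0],[0,2.5,0]],[0.4,[0,0,0],[0,2.5,0]],[0.4,[0,0,0],[0,2,0]],[0.4,[0,0,0],[0,0,0]],[0.4,[0,0,0],[0,0,0]]]'
python3 -m handwheel '[[0.4,[0,0,0],[0,0,0]],[0.4,[0,0,0],[0,0,0]],[0.4,[0,0,0],[0,0,0]],[0.4,[0,0,0],[0,0,0]],[0.4,[0,0,0],[0,0,0]],[0.4,[0,0,0],[0,0,0]],[0.4,[0,0,0],[0,0,0]],[0.4,[0,0,0],[0,0,0]],[0.4,[0,0,0],[0,0,0]],[0.4,[0,0,0],[0,0,0]]]'
python3 - <<'E'
from geo import *
from h import *
p,R=cur();print(p,clear(p,R))
im=env.grab_frame("scene");cv2.imwrite("pics/k_full.png",im[:,:,::-1]);cv2.imwrite("pics/k_scene.png",cv2.resize(im[100:240,280:480],None,fx=4,fy=4,interpolation=2)[:,:,::-1])
for k in range(5):
  for d in env.masks_of("scene",f"ball{k}_center")[:6]: print(k,round(d["p"],2),d["location"],d["region"].sum())
im=env.grab_frame("top");cv2.imwrite("pics/k_top.png",im[:,:,::-1])
im=env.grab_frame("wrist");cv2.imwrite("pics/k_wrist.png",im[:,:,::-1])
E
```

```text
time_s: 19.7
ee_pos: [500.8, 206.5, 157.3]
ee_rot: [-140.4, -26.2, 159.7]
force: [-0.7, -0.3, -2.2]
gripper_width: 61.1
time_s: 20.53
ee_pos: [538.1, 191.8, 178.2]
ee_rot: [-137.1, -32.9, 152.9]
force: [-0.8, -0.7, -0.4]
gripper_width: 61.1
time_s: 21.37
ee_pos: [537.9, 191.9, 178.5]
ee_rot: [-137.1, -32.9, 152.9]
force: [-0.9, 0.3, -0.6]
gripper_width: 60.7
[537.87265854 191.93504925 178.46137327] ({'fing': (np.float64(141.0), np.float64(141.0)), 'body': (np.float64(148.0), np.float64(176.0)), 'cup': (np.float64(153.0), np.float64(153.0))}, np.float64(108.0), array([ 19., -17., 156.]), array([ 0.7 , -0.64, -0.31]))
```

View pics/k_scene.png

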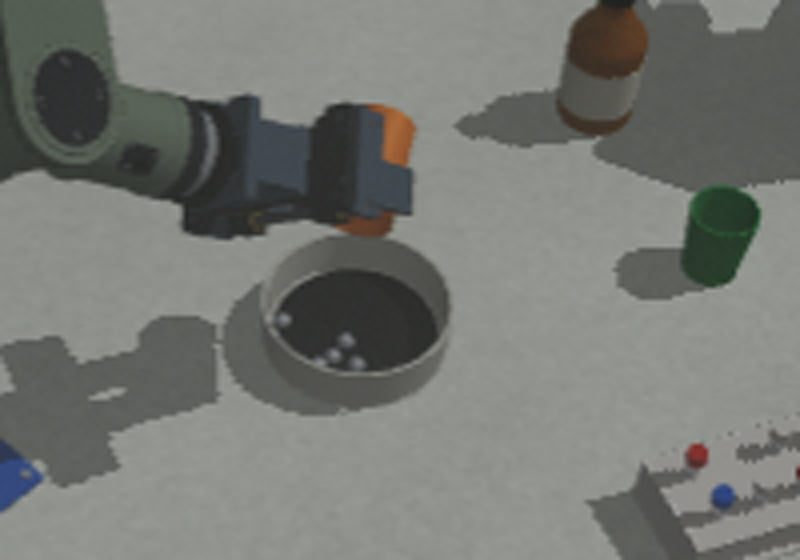

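View pics/k_full.png

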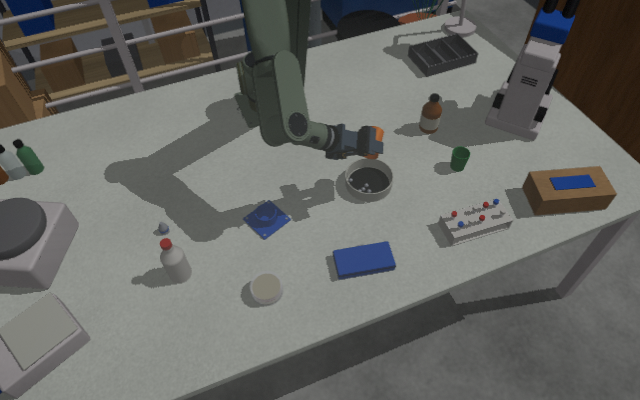

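View pics/k_wrist.png

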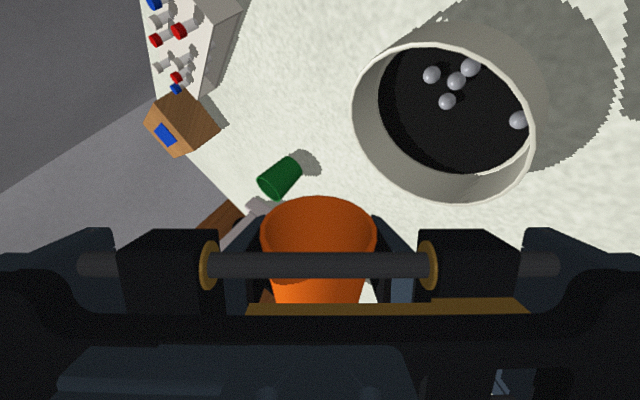

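View pics/k_top.png

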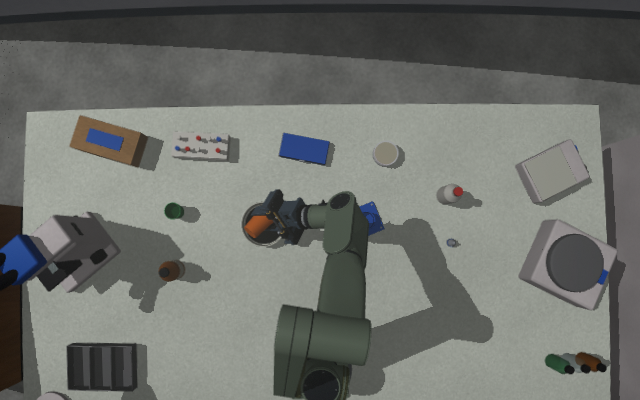

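The wrist view shows five balls in the dish, at (432,75), (447,101), (456,81), (471,68) and (517,120), and the cup tipped past its side. From above, the cup is over the dish and the bystanders are where they were. Handing in.

```bash
python3 - <<'E'
from workcell import env
print(env.job_done(),env.state()["time_s"])
E
```

```text
the job is handed in; nothing more can be done
the job is handed in; nothing more can be done
```

I gripped the orange cup from the side, lifted it upright out of its holder with the five balls inside, and carried it to the dish. I lowered it until the lip was about 70 mm above the table, roughly 25 mm over the dish rim, and tipped it slowly until the balls rolled out. The arm still holds the cup raised over the dish, tipped about 108° from upright, with its lowest point about 150 mm above the table. The last move ended at 21.4 s, and the job was handed in just after that.

- **Last checks:** the wrist and scene pictures both show all five balls in the dish. The dish, holder and bystanders look where they were. The grip opening was steady at about 61 mm, and the wrist force readings I saw stayed under about 3 N.
- **Not confirmed:** the ball detector reported nothing in the last scene picture, so I counted the balls by eye. No picture showed the very bottom of the cup; that it is empty rests on the ball count.
- **Planning slip:** I had one tool axis inverted and first turned the gripper so the camera was underneath. I noticed this in free air before the grasp and turned it back, which cost about 2 s and touched nothing.

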